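# Hold a bearing ball on its tray under the bench magnifier

### The job

Switch on the bench magnifier at its rocker, then pick up the white ball tray by its black handle and carry it level, so that the loose steel ball stays in its pocket, to underneath the magnifier. Finish while still holding the tray there: level, steady and free of everything else, with the ball centred under the lens and about 13 cm below the head, ready to be looked at. Do not touch the ball itself, and leave the caliper, the bearing and the jar where they are.

Things in the scene. Friction and masses are not known exactly. Their poses are not given: they have to be found in the camera images.
- lamp: Bench magnifier, fixed. Origin: centre of the underside of its round white base (200 mm across, 25 high); z up. Lens axis at x +30, y +280 mm; ring head with glass 124 mm across, z 300 to 328 mm. Twin arm tubes rise from the base at x 60, y -30 mm to an elbow at x 110, y -120, z 390 mm, then run at z 375 mm to x 70, y 190 and the head. Rocker switch on the base, pivot at x -45, y 0, z 41 mm.
- lamp_switch (a joint): Grey rocker switch, rad: 0 off, 0.4 fully on. A paddle 52 mm along the lamp's x, 30 wide, 6 thick, on a black mount (36 mm high above the bench). Off, its green-marked end towards the lamp's -x (the robot's side) stands up, top 49 mm above the bench; pressed down it tips to 39 mm and stays. It moves under 1 to 3 N at that end.
- switch_on_end (a point): Point on the top of the rocker's raised, green-marked end, 18 mm from its pivot; press here, straight down. It moves with the rocker.
- lamp_focus (a point): The viewing point in empty air: on the lens axis, 130 mm below the underside of the ring head (170 mm above the bench). Its axes are those of the lamp.
- tray: Ball tray, 0.13 to 0.21 kg: white plate 72 x 72 x 10 mm with a round flat pocket (32 mm across, 2 deep) in its middle and a black handle towards the tray's -x. Origin: centre of the plate's underside; z up. Handle bar 16 mm wide, 16 high, z 34 to 50 mm, x -35 to -210 mm, free underneath from x -52 to -198 mm, carried by an upright at the plate and a foot at its end.
- tray_grip (a point): Centre of the handle bar's grip, at x = -150, y = 0, z = 42 mm in the tray's frame; its axes are the tray's. Grip across y, from above.
- pocket (a point): Centre of a ball that rests in the middle of the pocket: x = y = 0, z = 20.5 mm in the tray's frame.
- ball_center (a point): Centre of the loose steel ball, 25 mm in diameter, 64 g. It rolls freely in the pocket, up to 9 mm off its middle, and leaves it if the tray is tipped by about 30 degrees or jerked.
- ball: The same ball as a body; its origin turns with it, so use ball_center.
- caliper: Digital caliper lying flat on the bench, 235 mm long along its x, up to 80 mm wide over the jaws, 12 mm high, loose; origin under the middle of its beam. Leave alone.
- bearing: Ball bearing lying flat, 52 mm outside diameter, 15 mm high, loose; origin at the centre of its underside. Leave alone.
- jar: Closed sample jar with blue cap, 60 mm diameter, 75 mm high, loose; origin at the centre of its underside. Leave alone.

How it is judged:
By the outcome, as a careful person would: the job done as asked, in the order asked, and still so for the second after the job is handed in, while the arm keeps its last pose, push and grip.
It also fails if it takes over 72 s, if anything falls off the work surface, if the arm or the gripper's body presses on something with over 40 N, if the wrist force passes 120 N, or if a joint passes its speed limit or range.

### The arm

A 6-joint arm with a two-finger parallel gripper is mounted at the origin on the work surface. World frame = base frame: x ahead of the robot, y to its left, z up, the work surface at z = 0. Lengths are in m, angles in rad, forces in N, time in s.
With the tool pointing down it reaches from about 0.25 to 0.775 m from the base axis. Payload 4 kg.
Tool frame: the origin (TCP) lies on the centre line of the jaws, within the pads' length; the fingertips stand 11 mm ahead of it and the grasp point (between the pads) lies 8 mm behind it (env.nose_length is the distance from the TCP to the fingertips, in m); z points along the fingers, y is the line along which they close (so a half turn about z gives the same grasp; the last joint's range is limited). The gripper opens to 85 mm and grips with 20 to 120 N. Pads are 22 mm wide; open, the fingers measure 114 mm over their backs; the gripper's body (76 mm by 85 mm) begins 54 mm behind the grasp point. The pads swing forward as they close: fully open they stand 13 mm farther back than shut.
Start: joints at [1.128, 0.087, 1.371, -0, 1.684, -0.103], TCP at [0.183, 0.519, 0.242] pointing down, gripper open.
Joint ranges: [-3.1, 3.1], [-0.76, 2.03], [0.27, 2.55], [-1.08, 4.22], [0.17, 2.65], [-2.57, 2.57]. Speed limits (rad/s): [2.79, 2.79, 3.14, 3.14, 3.14, 3.14].

### API

Orientations are given as a 3x3 rotation matrix whose columns are the frame's x, y, z axes.
In Python, from workcell import env, get_image gives the robot as it stands (env), with the cameras as plain functions.
- The arm moves only by the tool tcp_steps, called after "Emit:" as name(argument=value, ...), one argument or row to a line, values as JSON. Schema: {"type":"object","properties":{"offsets":{"type":"string"},"squeeze":{"type":"number"},"only":{"type":"string"},"quiet":{"type":"boolean"},"lines":{"type":"string"}},"required":["offsets"],"additionalProperties":false}. offsets is a string of 1 to 10 rows, parted by a bar, with the numbers parted by spaces; each row has 7 numbers: dx, dy, dz in normalised numbers (1 is 0.5 m), then a rotation vector rx, ry, rz in a scale on which 1.0 is 2 rad, then the finger opening in m; each row shifts and turns the commanded pose from where the row before left it, along the tool's axes as they then stand; what a row does not reach is not made up. A row lasts 1/12 s, in which the tool goes at most 0.0417 m and 0.125 rad, less where a joint would pass 70% of its speed; a pose out of reach is approached as far as the arm can. The fingers move at their own pace and stop on an object; squeeze is the grip in N (left out, the last holds). Time passes only in rows, so rows that do not move let the fingers close. The tool returns the time, the measured TCP pose, the force, the opening and the grip force at its end. only (a regular expression) keeps the lines of the reply that match it, lines (a string "A,B") keeps lines A to B, and quiet returns only ok. Shift and turn numbers lie between -1 and 1, and a call with a number outside is refused. Input that does not fit is refused with a message, and nothing moves.
- env.sense(): the state, without advancing time (a new reading comes with each control period).
- get_image(name): name is "side" or "top" or "wrist"; returns a dict with "pixels" (480x640x3 uint8, red, green, blue), "depth" (480x640 float32, m along the optical axis (not along the pixel's ray), 0 where there is no reading), "vfov" (degrees; the focal length in pixels is half the picture's height over the tangent of half this angle, whatever the lens; pixels are square), "cx", "cy" (the principal point, pixels), "cam_to_world" (4x4, takes a point from camera to world coordinates); the wrist camera has in their place "T_tool_cam" (4x4, takes a point from camera to tool coordinates, whose origin is the TCP and whose axes are the flange's). Camera axes: x right, y up, looking along -z (the intrinsics and any distortion apply to the point x, -y, -z); pixel columns grow to the right and rows downward; lengths in m; the calibration is good to about 2 mm. A picture is of the moment at which its call begins: read the wrist's pose just before it.
- env.hand_in(): hands the job in; it is judged then, once.
The state is a dict: "time": time; "qpos": joint angles; "joint_velocities": joint speeds; "effort": joint torques, N m; "position": TCP position; "orientation": TCP orientation; "ft_force": force on the tool from outside, world axes, zero at the start; "wrist_torque": the same for the moment, N m; "gripper_width": finger opening in m; "finger_force": force on a finger pad.
Only numpy, scipy, OpenCV 4.12 (cv2) and the standard library are available. Lean on these libraries where they do the work, as an engineer would, in place of code of your own. Each camera call takes 0.05 s, during which the arm holds its last target. There are 200 camera calls.

## Working session

There is one attempt and no reset: what is moved stays moved. The work goes in short steps, Python scripts to look and compute and a tool call to move; the robot and the scene stay as the last step left them, time stands still between calls to the robot, and variables do not carry over. Pictures are saved under pics/ and viewed, at most 10 in all, crops included, and the job is handed in when it is done.

```bash
ls; mkdir -p pics
```

Run:
```python
from workcell import env, get_image
import cv2,numpy as np
for n in("top","side"):
    d=get_image(n); cv2.imwrite(f"pics/{n}0.png",d["pixels"][:,:,::-1]); np.savez(f"{n}0.npz",**d)
    print(n,{k:v for k,v in d.items() if k not in("pixels","depth")})
s=env.sense();print(s["time"],s["position"],s["orientation"],s["gripper_width"],s["ft_force"])
```

```text
pics
workcell.py
top {'vfov': 54.724204066434076, 'cx': 334.9266908550991, 'cy': 246.12387808222485, 'cam_to_world': array([[-0.02221239,  0.98567124, -0.16720889,  0.39493238],
       [-0.99970602, -0.02027244,  0.01330011, -0.00849905],
       [ 0.0097198 ,  0.16745517,  0.98583178,  1.15013562],
       [ 0.        ,  0.        ,  0.        ,  1.        ]])}
side {'vfov': 45.68342451421088, 'cx': 316.7889604890469, 'cy': 245.5851079463908, 'cam_to_world': array([[-0.9812093 ,  0.11354444, -0.15599987,  0.38411209],
       [-0.19178013, -0.48516787,  0.85313101,  0.89289995],
       [ 0.02118216,  0.86701776,  0.4978268 ,  0.64257075],
       [ 0.        ,  0.        ,  0.        ,  1.        ]])}
0.1 [0.18313256 0.51814407 0.24121071] [[-9.42809349e-01  3.33331240e-01 -9.02879447e-04]
 [ 3.33332387e-01  9.42807508e-01 -1.87714055e-03]
 [ 2.25531935e-04 -2.07074462e-03 -9.99997831e-01]] 0.08519120113210192 [-0.45755789  0.58407889  0.03589957]
```

View pics/top0.png

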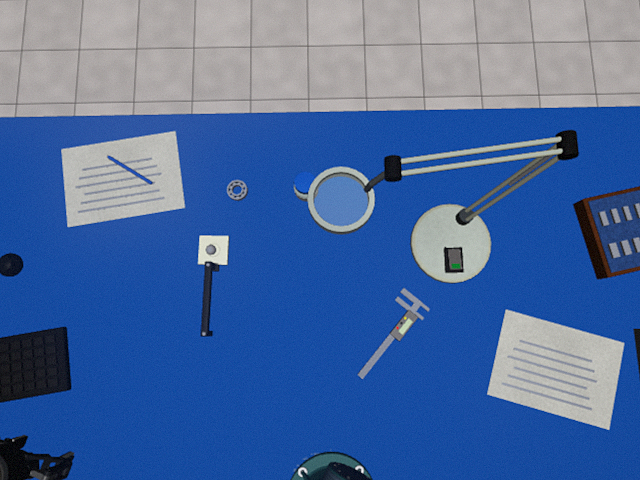

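View pics/side0.png

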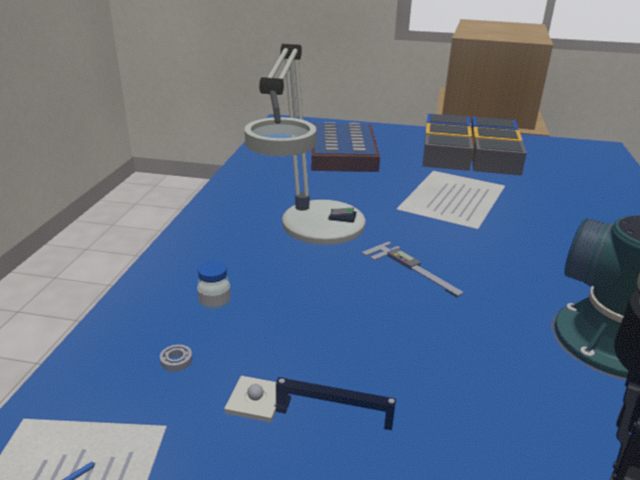

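The top view shows the tray plate at (213,250) with its handle running to (207,333), the base disc at (451,243), the rocker at (454,260) with its green end at (455,266), and the ring head at (341,199). The jar is just beside and below the ring (303,184), and the bearing is at (237,190). The side view agrees.

Create h.py:
```python
import numpy as np,cv2
def ray(d,u,v):
    f=240/np.tan(np.radians(float(d["vfov"]))/2)
    return np.array([(u-float(d["cx"]))/f,-(v-float(d["cy"]))/f,-1.])
def pz(d,u,v,z,T=None):
    T=d["cam_to_world"] if T is None else T
    r=T[:3,:3]@ray(d,u,v); return T[:3,3]+r*(z-T[2,3])/r[2]
def pd(d,u,v,T=None):
    T=d["cam_to_world"] if T is None else T
    return T[:3,3]+T[:3,:3]@ray(d,u,v)*d["depth"][int(round(v)),int(round(u))]
```

Run:
```python
from h import *
np.set_printoptions(precision=4,suppress=True)
t=dict(np.load("top0.npz"));s=dict(np.load("side0.npz"))
for n,u,v in [("plate",204,242),("ball",210,250),("h1",209,270),("h2",206,330),("base",440,220),("base",430,255),("rock",455,266),("rock",453,253),("cap",303,184),("ring",312,199),("ring",371,199),("ring",341,230),("bear",230,190),("cal",405,325),("bench",250,300)]: print(n,pd(t,u,v))
for n,u,v in [("ball",255,391),("h1",285,383),("h2",390,402),("base",300,225),("bench",400,330),("ring",281,150),("green",352,211)]: print("side",n,pd(s,u,v))
P=t["pixels"]
big=np.hstack([cv2.resize(P[y:y+h,x:x+w,::-1],None,fx=4,fy=4,interpolation=2) for x,y,w,h in[(170,225,85,120),(405,195,100,120)]])
cv2.imwrite("pics/crop1.png",big)
# base disc fit by height
H,W=P.shape[:2];vv,uu=np.mgrid[:H,:W];f=240/np.tan(np.radians(float(t["vfov"]))/2)
X=np.stack([(uu-t["cx"])/f,-(vv-t["cy"])/f,-np.ones((H,W))],-1)*t["depth"][...,None]
Wd=X@t["cam_to_world"][:3,:3].T+t["cam_to_world"][:3,3]
np.save("Wd.npy",Wd)
def circ(m,n):
    m=m.astype(np.uint8);c=max(cv2.findContours(m,0,1)[0],key=len)[:,0]
    q=Wd[c[:,1],c[:,0]];(a,r)=cv2.minEnclosingCircle(q[:,:2].astype(np.float32));print(n,a,r,np.median(q[:,2]),len(c))
w=P.min(2)>120
box=lambda a,b,c,e:(uu>a)&(uu<b)&(vv>c)&(vv<e)
circ((Wd[...,2]>.012)&(Wd[...,2]<.06)&box(400,500,195,290),"base")
circ((Wd[...,2]>.29)&(Wd[...,2]<.345)&box(300,378,160,240),"ring")
m=(Wd[...,2]>.005)&box(190,235,228,270)&w;q=Wd[m];print("plate rect",cv2.minAreaRect(q[:,:2].astype(np.float32)),np.median(q[:,2]))
m=(P.max(2)<60)&box(195,225,262,340);print(cv2.minAreaRect(np.stack([uu[m],vv[m]],1).astype(np.float32)), cv2.minAreaRect(Wd[m&(Wd[...,2]>.03)][:,:2].astype(np.float32)),np.median(Wd[m][:,2]))
```

```text
plate [0.6053 0.3017 0.0108]
ball [0.5807 0.2801 0.0351]
h1 [0.5303 0.2779 0.0482]
h2 [0.3897 0.281  0.0509]
base [ 0.6465 -0.287   0.0242]
base [ 0.5592 -0.2574  0.0223]
rock [ 0.5275 -0.3102  0.0486]
rock [ 0.5602 -0.3094  0.0414]
cap [0.7308 0.0505 0.0736]
ring [0.6229 0.0204 0.3269]
ring [ 0.6199 -0.0873  0.3305]
ring [ 0.5641 -0.0313  0.3262]
bear [0.7369 0.2384 0.0149]
cal [ 0.3907 -0.19    0.0074]
bench [0.4598 0.1881 0.0002]
side ball [0.5822 0.2918 0.0305]
side h1 [0.5377 0.2852 0.0493]
side h2 [0.3831 0.2911 0.05  ]
side base [ 0.634  -0.2506  0.0251]
side bench [0.3799 0.0603 0.0014]
side ring [0.6062 0.0272 0.3106]
side green [ 0.5201 -0.2965  0.0523]
base (0.5899937748908997, -0.3105579912662506) 0.10010195523500443 0.01902871752913926 261
ring (0.6224364638328552, -0.031443074345588684) 0.062037449330091476 0.3262302327983413 194
plate rect ((0.5212432146072388, 0.14701306819915771), (0.39000409841537476, 0.09192685037851334), 64.1785888671875) 0.009146997240828347
((209.49026489257812, 299.1556396484375), (13.348953247070312, 72.60832977294922), 3.5763344764709473) ((0.46342700719833374, 0.2834593951702118), (0.015352520160377026, 0.17076276242733002), 87.63365936279297) 0.04732658230525133
```

View pics/crop1.png

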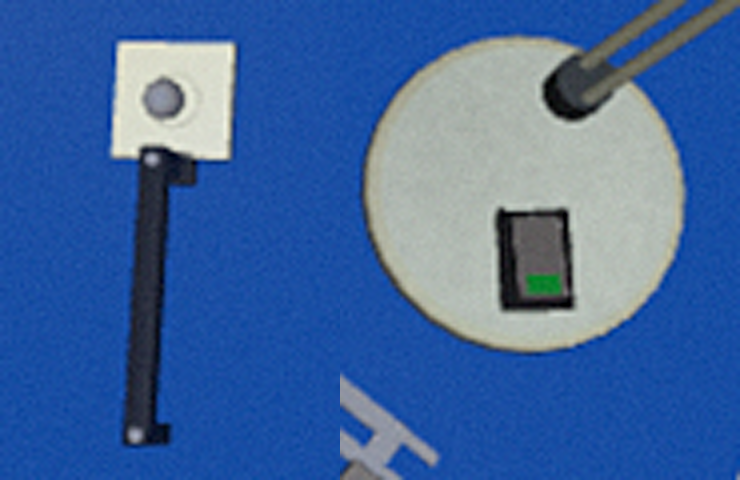

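Measurements agree with the given sizes: base radius 0.100 m, ring top at z 0.326, and lens axis minus base = (0.032, 0.279). So lamp yaw is about 0 and the rocker's pressing end is at about (0.526, -0.311). First I square the tool to the world axes and close the fingers on the way.

Careful with the scale: shifts go in shares of 0.5 m and turns go in shares of 2 rad. That gives: -0.038 m is -0.076, -0.015 m is -0.03, -0.114 rad is -0.057.

Emit:
tcp_steps(
  offsets="0 0 0 0 0 -0.0565 0 | 0 0 0 0 0 -0.0565 0 | 0 0 0 0 0 -0.057 0 | -0.03 -0.076 0 0 0 0 0 | -0.03 -0.076 0 0 0 0 0 | -0.03 -0.076 0 0 0 0 0 | -0.03 -0.076 0 0 0 0 0 | -0.03 -0.076 0 0 0 0 0 | -0.03 -0.076 0 0 0 0 0 | -0.03 -0.076 0 0 0 0 0",
)

```text
time: 0.93
position: [0.2882, 0.2507, 0.2419]
orientation: [[-1.0, -0.001, -0.0], [-0.001, 1.0, -0.0], [0.0, -0.0, -1.0]]
ft_force: [1.9, 0.6, -0.1]
gripper_width: -0.0
finger_force: 0.0
```

Emit:
tcp_steps(
  offsets="-0.03 -0.076 0 0 0 0 0 | -0.03 -0.076 0 0 0 0 0 | -0.03 -0.076 0 0 0 0 0 | -0.03 -0.076 0 0 0 0 0 | -0.03 -0.076 0 0 0 0 0 | -0.03 -0.076 0 0 0 0 0 | -0.03 -0.076 0 0 0 0 0 | -0.03 -0.076 0 0 0 0 0",
)

```text
time: 1.6
position: [0.4084, -0.0535, 0.242]
orientation: [[-1.0, 0.0, 0.0], [0.0, 1.0, 0.0], [-0.0, 0.0, -1.0]]
ft_force: [1.5, 0.4, -1.1]
gripper_width: 0.0
finger_force: 0.0
```

Run:
```python
from h import *
t=dict(np.load("top0.npz"));s=dict(np.load("side0.npz"))
print(pz(t,208,264.5,.05),pz(t,203.5,334,.05))
for u,v,z in[(199.2,235.5,.01),(228.8,235.7,.01),(228,265,.01),(198,264.5,.01)]:print(pz(t,u,v,z))
print(pz(s,282,381.5,.05),pz(s,391.5,401.5,.05), "green",pz(t,456,265.8,.049))
```

```text
[0.54332842 0.2801691  0.05      ] [0.38062606 0.28677757 0.05      ]
[0.62217423 0.31428325 0.01      ]
[0.62016619 0.24056273 0.01      ]
[0.54644523 0.24135408 0.01      ]
[0.54924024 0.31529449 0.01      ]
[0.54261306 0.28375117 0.05      ] [0.38109353 0.28963724 0.05      ] green [ 0.527894   -0.31250526  0.049     ]
```

To row units: -0.0369 m is -0.0738, -0.0165 m is -0.033.

Emit:
tcp_steps(
  offsets="-0.033 -0.0738 0 0 0 0 0 | -0.033 -0.0738 0 0 0 0 0 | -0.033 -0.0738 0 0 0 0 0 | -0.033 -0.0738 0 0 0 0 0 | -0.033 -0.0738 0 0 0 0 0 | -0.033 -0.0738 0 0 0 0 0 | -0.033 -0.0738 0 0 0 0 0",
)

```text
time: 2.18
position: [0.5242, -0.3115, 0.2413]
orientation: [[-1.0, 0.0, -0.001], [0.0, 1.0, 0.001], [0.001, 0.001, -1.0]]
ft_force: [0.2, -0.4, 0.4]
gripper_width: 0.0003
finger_force: 0.0
```

Emit:
tcp_steps(
  offsets="0 0 0.08 0 0 0 0 | 0 0 0.08 0 0 0 0 | 0 0 0.08 0 0 0 0 | 0 0 0.08 0 0 0 0 | 0 0 0.02 0 0 0 0 | 0 0 0 0 0 0 0 | 0 0 0 0 0 0 0",
)

```text
time: 2.77
position: [0.5243, -0.3098, 0.073]
orientation: [[-1.0, -0.0, 0.0], [-0.0, 1.0, -0.0], [-0.0, -0.0, -1.0]]
ft_force: [-0.0, -0.7, 1.2]
gripper_width: 0.0001
finger_force: 0.0
```

Emit:
tcp_steps(
  offsets="0 0 0.008 0 0 0 0 | 0 0 0.008 0 0 0 0 | 0 0 0.008 0 0 0 0 | 0 0 0 0 0 0 0",
)

```text
time: 3.1
position: [0.5243, -0.3098, 0.061]
orientation: [[-1.0, -0.0, 0.001], [-0.0, 1.0, -0.001], [-0.001, -0.001, -1.0]]
ft_force: [-0.6, -0.5, -0.6]
gripper_width: 0.0002
finger_force: 0.0
```

Tip is now at about 50 mm; press.

To row units: 0.003 m is 0.006.

Emit:
tcp_steps(
  offsets="0 0 0.006 0 0 0 0 | 0 0 0.006 0 0 0 0 | 0 0 0 0 0 0 0",
)

```text
time: 3.35
position: [0.5239, -0.31, 0.0542]
orientation: [[-1.0, -0.0, -0.0], [-0.0, 1.0, -0.001], [0.0, -0.001, -1.0]]
ft_force: [-1.3, -0.5, 1.7]
gripper_width: 0.0002
finger_force: 0.6
```

Emit:
tcp_steps(
  offsets="0 0 0.006 0 0 0 0 | 0 0 0 0 0 0 0 | 0 0 0 0 0 0 0",
)

```text
time: 3.6
position: [0.5239, -0.31, 0.052]
orientation: [[-1.0, -0.0, -0.0], [-0.0, 1.0, -0.001], [0.0, -0.001, -1.0]]
ft_force: [-2.9, 0.3, 6.2]
gripper_width: 0.0002
finger_force: 2.8
```

To row units: 0.002 m is 0.004.

Emit:
tcp_steps(
  offsets="0 0 0.004 0 0 0 0 | 0 0 0 0 0 0 0 | 0 0 0 0 0 0 0",
)

```text
time: 3.85
position: [0.5239, -0.3101, 0.0518]
orientation: [[-1.0, -0.0, 0.0], [-0.0, 1.0, -0.001], [-0.0, -0.001, -1.0]]
ft_force: [-5.2, 2.1, 11.8]
gripper_width: -0.0
finger_force: 6.2
```

Emit:
tcp_steps(
  offsets="0 0 -0.08 0 0 0 0 | 0 0 -0.08 0 0 0 0 | 0 0 -0.08 0 0 0 0 | 0.06 0.04 -0.04 0 0 0 0 | 0.06 0.05 0 0 0 0 0 | 0.06 0.05 0 0 0 0 0 | 0 0 0 0 0 0 0",
)

```text
time: 4.43
position: [0.4286, -0.2346, 0.187]
orientation: [[-1.0, -0.001, -0.006], [-0.001, 1.0, 0.006], [0.006, 0.006, -1.0]]
ft_force: [-0.4, -0.6, -1.2]
gripper_width: 0.0002
finger_force: 0.0
```

Run:
```python
from workcell import env, get_image
from h import *
d=get_image("top");P=d["pixels"]
t=np.load("top0.npz")["pixels"]
s=get_image("side");np.savez("side1.npz",**s)
big=np.hstack([cv2.resize(q[y:y+60,x:x+80,::-1],None,fx=5,fy=5,interpolation=2) for q,x,y in((t,415,230),(P,415,230))])
b2=np.hstack([cv2.resize(q[190:250,310:390,::-1],None,fx=5,fy=5,interpolation=2) for q in (np.load("side0.npz")["pixels"],s["pixels"])])
cv2.imwrite("pics/sw.png",np.vstack([big,b2]))
for u,v in[(455,266),(456,265),(453,253)]:print(pd(d,u,v)[2])
```

```text
0.04331527314632844
0.04300661939884787
0.0499988131386373
```

View pics/sw.png

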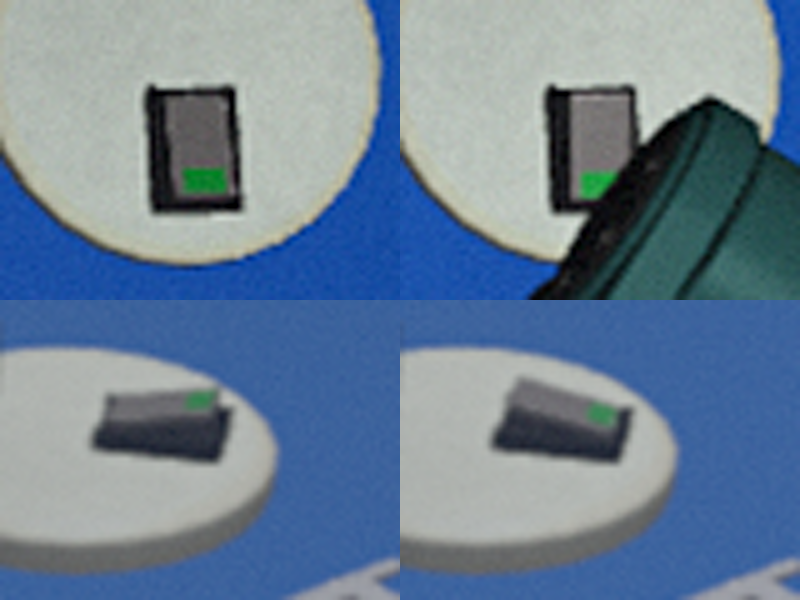

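The before/after crops show the rocker tipped: the green end is down (z 49→43) and the far end up (41→50), so it is on. Next, move over the tray handle.

To row units: 0.04 m is 0.08, -0.005 m is -0.01.

Emit:
tcp_steps(
  offsets="0 0.08 -0.01 0 0 0 0.05 | 0 0.08 -0.01 0 0 0 0.05 | 0 0.08 -0.01 0 0 0 0.05 | 0 0.08 0 0 0 0 0.05 | 0 0.08 0 0 0 0 0.05 | 0 0.08 0 0 0 0 0.05 | 0 0.08 0 0 0 0 0.05 | 0 0.08 0 0 0 0 0.05 | 0 0.08 0 0 0 0 0.05 | 0 0.08 0 0 0 0 0.05",
)

```text
time: 5.37
position: [0.4353, 0.1628, 0.2047]
orientation: [[-1.0, -0.0, 0.002], [-0.0, 1.0, 0.001], [-0.002, 0.001, -1.0]]
ft_force: [0.6, 0.4, 0.1]
gripper_width: 0.05
finger_force: 0.0
```

Emit:
tcp_steps(
  offsets="-0.004 0.08 0 0 0 0 0.05 | -0.004 0.08 0 0 0 0 0.05 | -0.004 0.08 0 0 0 0 0.05 | 0 0 0 0 0 0.02 0.05 | 0 0 0 0 0 0 0.05 | 0 0 0 0 0 0 0.05",
)

```text
time: 5.87
position: [0.4408, 0.2809, 0.2039]
orientation: [[-0.999, 0.038, -0.0], [0.038, 0.999, -0.0], [0.0, -0.0, -1.0]]
ft_force: [-0.0, -1.0, 0.1]
gripper_width: 0.0502
finger_force: 0.0
```

Run:
```python
from workcell import env, get_image
from h import *
st=env.sense();d=get_image("wrist")
T=np.eye(4);T[:3,:3]=st["orientation"];T[:3,3]=st["position"];T=T@d["T_tool_cam"]
np.savez("w1.npz",T=T,**d);cv2.imwrite("pics/w1.png",d["pixels"][:,:,::-1])
```

```text
(no output)
```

View pics/w1.png

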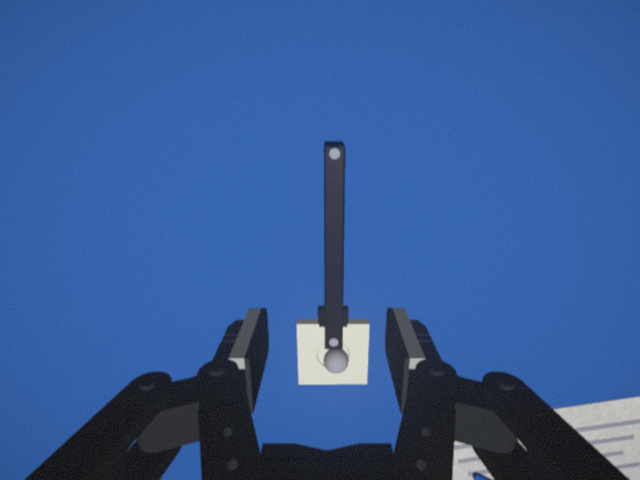

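The wrist view shows the handle pins at (335,154) and (334,343), nearly parallel to the finger plane, with the ball in the pocket at (336,360).

Run:
```python
from h import *
d=dict(np.load("w1.npz"));T=d["T"]
R=None
a=pz(d,335,154,.05,T);b=pz(d,334,343,.05,T);print(a,b,np.linalg.norm(a-b),np.arctan2(*(b-a)[1::-1]))
for u,v in[(335,200),(334,280),(310,375),(360,375)]:print(pd(d,u,v,T))
for u in (326,344,325,343): print(pz(d,u,200,.05,T)[1])
for p in [(297,321,.01),(368,321,.01),(300,384,.01),(368,384,.01)]:print(pz(d,*p,T))
```

```text
[0.3838092  0.28947031 0.05      ] [0.54634957 0.28362359 0.05      ] 0.1626454983764398 -0.03595542240875897
[0.41835416 0.28841186 0.05015832]
[0.48643139 0.28553745 0.04833654]
[0.6119219  0.25726486 0.00822652]
[0.61274951 0.3093761  0.00970656]
0.281480151270692
0.29534842009186457
0.2807096990864622
0.2945779542754688
[0.54635131 0.24795712 0.01      ]
[0.54900871 0.31778419 0.01      ]
[0.62146213 0.24633182 0.01      ]
[0.62417901 0.31764316 0.01      ]
```

To row units: 0.04 m is 0.08, 0.0067 m is 0.0134.

Emit:
tcp_steps(
  offsets="0.008 0.0134 0.05 0 0 0 0.05 | 0 0 0.08 0 0 0 0.05 | 0 0 0.08 0 0 0 0.05 | 0 0 0.07 0 0 0 0.05 | 0 0 0.04 0 0 0 0.05 | 0 0 0.02 0 0 0 0.05 | 0 0 0 0 0 0 0.05 | 0 0 0 0 0 0 0.05",
)

```text
time: 6.58
position: [0.4372, 0.2868, 0.0352]
orientation: [[-0.999, 0.041, 0.001], [0.041, 0.999, 0.001], [-0.001, 0.001, -1.0]]
ft_force: [0.6, 0.9, 0.8]
gripper_width: 0.0502
finger_force: 0.0
```

Emit:
tcp_steps(
  offsets="0 0 0 0 0 0 0.03 | 0 0 0 0 0 0 0.022 | 0 0 0 0 0 0 0.02 | 0 0 0 0 0 0 0.018 | 0 0 0 0 0 0 0.017",
  squeeze=30,
)

```text
time: 7.0
position: [0.4366, 0.2874, 0.0352]
orientation: [[-0.999, 0.04, 0.002], [0.04, 0.999, 0.001], [-0.002, 0.001, -1.0]]
ft_force: [-0.8, -0.2, -0.5]
gripper_width: 0.0172
finger_force: 0.0
```

Emit:
tcp_steps(
  offsets="0 0 0 0 0 0 0.015 | 0 0 0 0 0 0 0.012 | 0 0 0 0 0 0 0.008 | 0 0 0 0 0 0 0.004 | 0 0 0 0 0 0 0.0",
  squeeze=40,
)

```text
time: 7.42
position: [0.4366, 0.2874, 0.0353]
orientation: [[-0.999, 0.04, 0.001], [0.04, 0.999, 0.0], [-0.001, 0.001, -1.0]]
ft_force: [-1.0, -1.0, 5.2]
gripper_width: 0.0148
finger_force: 39.6
```

Emit:
tcp_steps(
  offsets="0 0 0 0 0 0 0 | 0 0 0 0 0 0 0 | 0 0 0 0 0 0 0",
  squeeze=100,
)

```text
time: 7.67
position: [0.4367, 0.2875, 0.0354]
orientation: [[-0.999, 0.04, 0.002], [0.04, 0.999, 0.001], [-0.002, 0.001, -1.0]]
ft_force: [-0.2, -0.4, 5.9]
gripper_width: 0.0145
finger_force: 98.5
```

```bash
python3 - <<'E'
from workcell import env, get_image
from h import *
s=get_image("side");np.savez("side2.npz",**s)
cv2.imwrite("pics/g.png",cv2.resize(s["pixels"][330:450,200:420,::-1],None,fx=3.5,fy=3.5))
E
```

```text
(no output)
```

View pics/g.png

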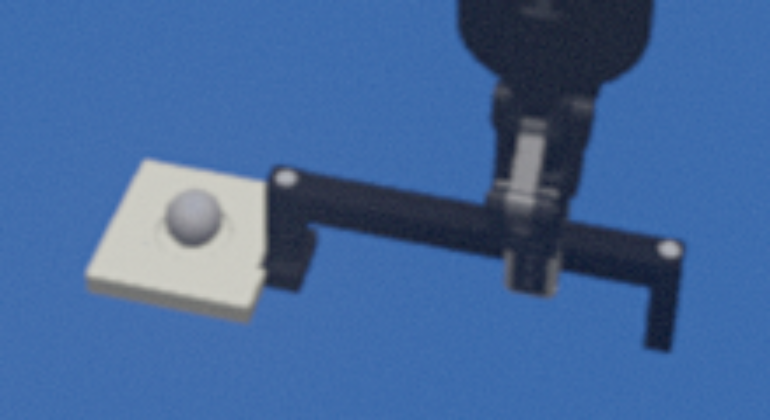

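Gripped at 98 N with the handle between the pads and the ball in its pocket. Gentle lift.

To row units: -0.01 m is -0.02, -0.008 m is -0.016.

Emit:
tcp_steps(
  offsets="0 0 -0.004 0 0 0 0 | 0 0 -0.008 0 0 0 0 | 0 0 -0.012 0 0 0 0 | 0 0 -0.016 0 0 0 0 | 0 0 -0.02 0 0 0 0 | 0 0 -0.02 0 0 0 0 | 0 0 -0.016 0 0 0 0 | 0 0 -0.012 0 0 0 0 | 0 0 -0.008 0 0 0 0 | 0 0 -0.004 0 0 0 0",
)

```text
time: 8.55
position: [0.4365, 0.2874, 0.0954]
orientation: [[-0.999, 0.04, 0.001], [0.04, 0.999, 0.001], [-0.001, 0.001, -1.0]]
ft_force: [-0.7, 0.2, -2.1]
gripper_width: 0.0145
finger_force: 97.5
```

Emit:
tcp_steps(
  offsets="0 0 0 0 0 0 0 | 0 0 0 0 0 0 0",
)

```text
time: 8.72
position: [0.4359, 0.2871, 0.094]
orientation: [[-0.999, 0.04, -0.001], [0.04, 0.999, -0.0], [0.001, -0.0, -1.0]]
ft_force: [-0.4, -0.8, -2.9]
gripper_width: 0.0146
finger_force: 97.5
```

Run:
```python
from workcell import env, get_image
from h import *
for n in("side","top"):
  d=get_image(n);np.savez(n+"3.npz",**d);P=d["pixels"]
  st=env.sense();p=st["position"]
  # plate plane fit: white pixels near plate
  vv,uu=np.mgrid[:480,:640];f=240/np.tan(np.radians(d["vfov"])/2)
  X=np.stack([(uu-d["cx"])/f,-(vv-d["cy"])/f,-np.ones(uu.shape)],-1)*d["depth"][...,None]
  W=X@d["cam_to_world"][:3,:3].T+d["cam_to_world"][:3,3]
  m=(P.min(2)>120)&(np.abs(W[...,0]-.587)<.06)&(np.abs(W[...,1]-.282)<.06)&(W[...,2]>.03)
  q=W[m];z=np.median(q[:,2]);q=q[abs(q[:,2]-z)<.008]
  c=np.linalg.lstsq(np.c_[q[:,:2]-q[:,:2].mean(0),np.ones(len(q))],q[:,2],rcond=None)[0]
  print(n,len(q),q.mean(0),"slopes deg",np.degrees(c[:2]))
  cv2.imwrite(f"pics/{n}3.png",P[:,:,::-1])
print(p,st["wrist_torque"],st["ft_force"])
```

```text
side 1354 [0.58696092 0.28705843 0.06734665] slopes deg [-0.40582139 -0.08247262]
top 801 [0.58540085 0.27856862 0.06559441] slopes deg [-0.98760927 -0.08417704]
[0.435735   0.28697791 0.09366491] [ 0.0494883   0.30208448 -0.04726412] [ 0.17722788  0.38154213 -2.55785486]
```

View pics/side3.png

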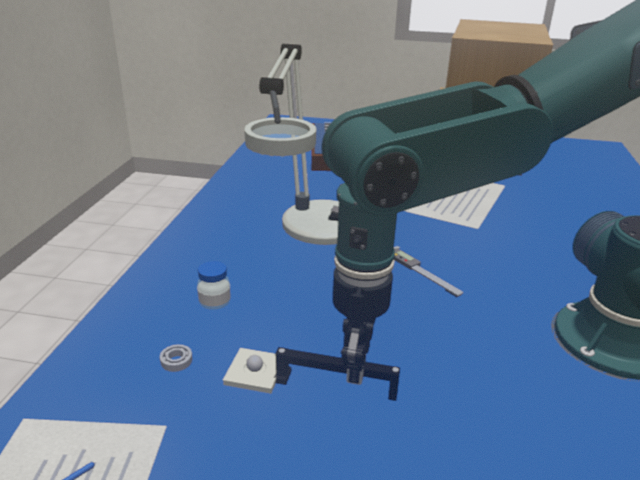

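Side view: tray lifted, handle held near (355,365), ball in the pocket at (255,363), tilt under 1°. Carry it smoothly under the head.

To row units: -0.016 m is -0.032, -0.014 m is -0.028.

Emit:
tcp_steps(
  offsets="0 -0.004 -0.002 0 0 0 0 | -0.002 -0.008 -0.004 0 0 0 0 | -0.004 -0.012 -0.006 0 0 0 0 | -0.004 -0.016 -0.008 0 0 0 0 | -0.004 -0.02 -0.01 0 0 0 0 | -0.004 -0.024 -0.01 0 0 0 0 | -0.004 -0.028 -0.01 0 0 0 0 | -0.004 -0.032 -0.01 0 0 0 0 | -0.004 -0.032 -0.01 0 0 0 0 | -0.004 -0.032 -0.01 0 0 0 0",
)

```text
time: 9.65
position: [0.4492, 0.1807, 0.1353]
orientation: [[-0.999, 0.04, 0.001], [0.04, 0.999, -0.0], [-0.001, -0.0, -1.0]]
ft_force: [-0.2, 0.1, -2.0]
gripper_width: 0.014
finger_force: 97.6
```

Emit:
tcp_steps(
  offsets="-0.004 -0.032 -0.01 0 0 0 0 | -0.004 -0.032 -0.01 0 0 0 0 | -0.004 -0.032 -0.01 0 0 0 0 | -0.004 -0.032 -0.01 0 0 0 0 | -0.004 -0.032 -0.01 0 0 0 0 | -0.004 -0.032 -0.01 0 0 0 0 | -0.004 -0.032 -0.01 0 0 0 0 | -0.004 -0.032 -0.008 0 0 0 0 | -0.004 -0.032 -0.008 0 0 0 0 | -0.004 -0.028 -0.006 0 0 0 0",
)

```text
time: 10.48
position: [0.4625, 0.0217, 0.1815]
orientation: [[-0.999, 0.041, 0.001], [0.041, 0.999, -0.001], [-0.001, -0.001, -1.0]]
ft_force: [-0.2, 0.4, -2.2]
gripper_width: 0.0144
finger_force: 97.6
```

Emit:
tcp_steps(
  offsets="-0.004 -0.024 -0.004 0 0 0 0 | -0.004 -0.02 -0.002 0 0 0 0 | -0.004 -0.016 0 0 0 0 0 | -0.002 -0.012 0 0 0 0 0 | 0 -0.008 0 0 0 0 0 | 0 -0.004 0 0 0 0 0 | 0 0 0 0 0 0 0 | 0 0 0 0 0 0 0 | 0 0 0 0 0 0 0 | 0 0 0 0 0 0 0",
)

```text
time: 11.32
position: [0.4679, -0.0179, 0.1832]
orientation: [[-0.999, 0.039, -0.0], [0.039, 0.999, 0.0], [0.0, 0.0, -1.0]]
ft_force: [-0.3, -0.4, -2.4]
gripper_width: 0.0146
finger_force: 97.6
```

Create look.py:
```python
from workcell import env, get_image
from h import *
import sys
k=sys.argv[1]
st=env.sense();p=st["position"];print(st["time"],p,st["ft_force"])
for n in("side","top"):
  d=get_image(n);np.savez(n+k+".npz",**d);P=d["pixels"]
  vv,uu=np.mgrid[:480,:640];f=240/np.tan(np.radians(d["vfov"])/2)
  X=np.stack([(uu-d["cx"])/f,-(vv-d["cy"])/f,-np.ones(uu.shape)],-1)*d["depth"][...,None]
  W=X@d["cam_to_world"][:3,:3].T+d["cam_to_world"][:3,3]
  near=(abs(W[...,0]-p[0]-.15)<.06)&(abs(W[...,1]-p[1]+.006)<.06)
  m=(P.min(2)>100)&near&(W[...,2]>.12)&(W[...,2]<.21)
  q=W[m];z=np.median(q[:,2]);q=q[abs(q[:,2]-z)<.008]
  if len(q)>50:
    c=np.linalg.lstsq(np.c_[q[:,:2]-q[:,:2].mean(0),np.ones(len(q))],q[:,2],rcond=None)[0]
    print(n,len(q),q.mean(0),q.min(0),q.max(0),"slopes deg",np.degrees(c[:2]))
  cv2.imwrite(f"pics/{n}{k}.png",P[:,:,::-1])
d=get_image("wrist");np.savez("wrist"+k+".npz",**d)
```

```bash
python3 look.py 4
```

Run:
```python
import cv2,numpy as np
a=cv2.imread("pics/side4.png")[80:300,190:450];b=cv2.imread("pics/top4.png")[150:370,270:400]
cv2.imwrite("pics/c4.png",cv2.resize(np.hstack([a,b]),None,fx=2.05,fy=2.05,interpolation=2))
```

```text
11.3167 [ 0.4679486  -0.01788434  0.18321341] [-0.30580236 -0.43867302 -2.42069949]
side 675 [ 0.61719407 -0.0113983   0.15623578] [ 0.56565697 -0.06305822  0.14896126] [0.6543206  0.0174932  0.16469087] slopes deg [-0.56607499 -2.0076662 ]
top 153 [ 0.58859133 -0.01568129  0.15602623] [ 0.58068257 -0.05763273  0.15136785] [0.60466069 0.01244907 0.16111986] slopes deg [ 1.05932953 -0.75690234]
```

View pics/c4.png

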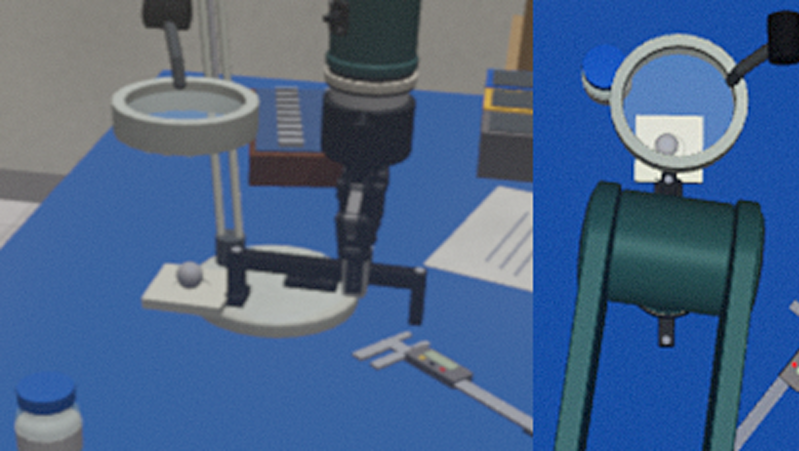

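Side crop: tray held clear under the ring, ball in its pocket at (283,214). Top crop: ball seen through the glass at (335,220), left of and nearer the robot than the ring centre (341,199). Measure both in both cameras.

Create m.py:
```python
from h import *
def meas(k,bs,bt,zb):
  t=dict(np.load(f"top{k}.npz"));s=dict(np.load(f"side{k}.npz"))
  print("ball s",pz(s,*bs,zb),"t",pz(t,*bt,zb),"depth s",pd(s,*bs),"t",pd(t,*bt))
  # triangulate
  A=[];b=[]
  for d,p in((s,bs),(t,bt)):
    T=d["cam_to_world"];r=T[:3,:3]@ray(d,*p);r/=np.linalg.norm(r);M=np.eye(3)-np.outer(r,r);A.append(M);b.append(M@T[:3,3])
  print("tri",np.linalg.lstsq(np.vstack(A),np.hstack(b),rcond=None)[0])
```

Run:
```python
from m import *
meas(4,(282.7,213.7),(335.4,219.8),.1665)
t=dict(np.load("top4.npz"));s=dict(np.load("side4.npz"))
print("ring t",pz(t,341.2,199.5,.328),[pz(t,*p,.328) for p in((308,199.5),(374.4,199.5),(341,166.6),(341,232.4))])
print("ring s",[pz(s,*p,.328) for p in((244.6,130),(316.3,130),(280.5,118))])
s0=dict(np.load("side0.npz"));P=s0["pixels"]
cv2.imwrite("pics/ring.png",cv2.resize(np.hstack([P[105:165,235:325,::-1],s["pixels"][195:255,235:325,::-1]]),None,fx=4.4,fy=4.4,interpolation=2))
d=dict(np.load("wrist4.npz"));cv2.imwrite("pics/wr4.png",d["pixels"][:,:,::-1])
```

```text
ball s [ 0.61767901 -0.02506867  0.1665    ] t [ 0.61974015 -0.02408613  0.1665    ] depth s [ 0.61433239 -0.01191574  0.17332129] t [ 0.58542397 -0.02170681  0.3166488 ]
tri [ 0.61852324 -0.02421351  0.16710285]
ring t [ 0.62065056 -0.0329895   0.328     ] [array([0.62183694, 0.02771398, 0.328     ]), array([ 0.61946247, -0.09378023,  0.328     ]), array([ 0.68353192, -0.03415854,  0.328     ]), array([ 0.55930666, -0.03112576,  0.328     ])]
ring s [array([ 0.67806515, -0.00563091,  0.328     ]), array([ 0.55985875, -0.03664935,  0.328     ]), array([ 0.63565781, -0.08635026,  0.328     ])]
```

View pics/ring.png

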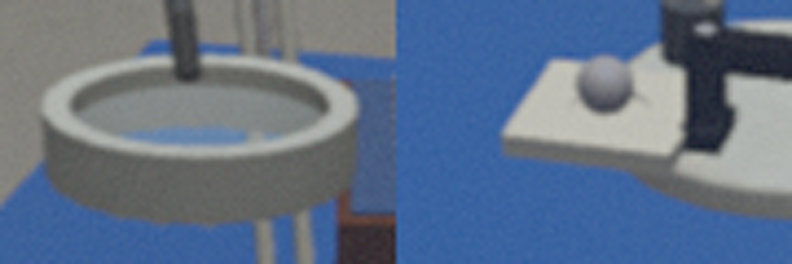

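Run:
```python
from m import *
s=dict(np.load("side0.npz"));
q=np.array([pz(s,235+u/4.4-.4,105+v/4.4-.4,.328) for u,v in((42,108),(358,105),(200,54),(200,157))]);print(q)
A=np.c_[2*q[:,:2],np.ones(4)];c=np.linalg.lstsq(A,(q[:,:2]**2).sum(1),rcond=None)[0];print("side ring",c[:2],np.sqrt(c[2]+c[:2]@c[:2]))
meas(4,(282.1,213.7),(335.4,219.8),.1665)
```

```text
[[ 0.68015914 -0.00975652  0.328     ]
 [ 0.5620087  -0.0445879   0.328     ]
 [ 0.63809507 -0.09267441  0.328     ]
 [ 0.60707428  0.02940005  0.328     ]]
side ring [ 0.62242913 -0.0317228 ] 0.062377294032509106
ball s [ 0.61875912 -0.02480986  0.1665    ] t [ 0.61974015 -0.02408613  0.1665    ] depth s [ 0.61580073 -0.01323955  0.17250221] t [ 0.58542397 -0.02170681  0.3166488 ]
tri [ 0.61911263 -0.02414746  0.16692172]
```

To row units: -0.003 m is -0.006, -0.001 m is -0.002, -0.004 rad is -0.002.

Emit:
tcp_steps(
  offsets="-0.002 -0.002 -0.001 0 -0.001 0 0 | -0.002 -0.006 -0.001 0 -0.002 0 0 | -0.0026 -0.005 -0.001 0 -0.001 0 0 | 0 -0.002 0 0 0 0 0 | 0 0 0 0 0 0 0 | 0 0 0 0 0 0 0 | 0 0 0 0 0 0 0 | 0 0 0 0 0 0 0 | 0 0 0 0 0 0 0 | 0 0 0 0 0 0 0",
)

```text
time: 12.3
position: [0.471, -0.0259, 0.1848]
orientation: [[-0.999, 0.04, 0.008], [0.04, 0.999, -0.0], [-0.008, 0.0, -1.0]]
ft_force: [0.5, 0.4, -3.0]
gripper_width: 0.0143
finger_force: 97.6
```

```bash
python3 look.py 5
```

Run:
```python
import cv2,numpy as np
a=cv2.imread("pics/side5.png")[190:250,235:325];b=cv2.imread("pics/top5.png")[190:250,290:380]
cv2.imwrite("pics/c5.png",cv2.resize(np.hstack([a,b]),None,fx=4.4,fy=4.4,interpolation=2))
```

```text
12.3 [ 0.47099236 -0.02589045  0.18478193] [ 0.50782642  0.42221474 -2.97702146]
side 662 [ 0.62063402 -0.01946689  0.15905438] [ 0.57027895 -0.07058992  0.15183723] [0.65866208 0.00883566 0.16700334] slopes deg [-0.05963695 -2.05267282]
top 98 [ 0.58907226 -0.02921626  0.15862392] [ 0.58252374 -0.06630872  0.15464439] [0.59972642 0.00361486 0.16285796] slopes deg [-4.3749146  -0.07027335]
```

View pics/c5.png

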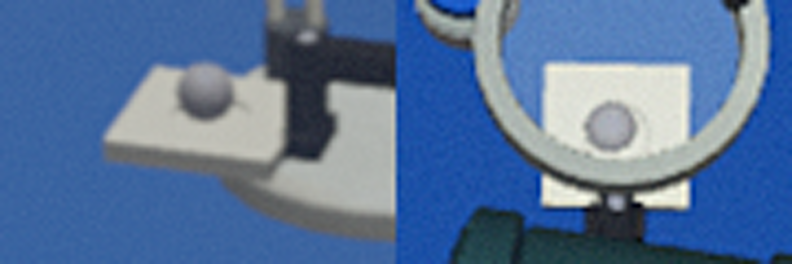

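Side crop: ball in the pocket at (281,210). Top crop: ball at (339,218). The tray touches nothing else.

```bash
python3 -c "
from m import *
meas(5,(281.4,210.05),(338.7,218.5),.1695)
from workcell import env, get_image
s=env.sense();print(s['position'],abs(s['joint_velocities']).max())"
```

```text
ball s [ 0.62223105 -0.0334068   0.1695    ] t [ 0.62179614 -0.03125339  0.1695    ] depth s [ 0.61820208 -0.01773371  0.17750435] t [ 0.58726202 -0.02778963  0.31877635]
tri [ 0.62160485 -0.03121935  0.17060751]
[ 0.47100125 -0.02595032  0.1848474 ] 0.0021597290597768406
```

The ball is at (0.622, -0.032, 0.170), within about 2 mm of the focus point (0.622, -0.032, 0.170), and the arm is steady. Handing in.

```bash
python3 -c "
from workcell import env, get_image
print(env.hand_in())"
```

```text
the job is handed in; nothing more can be done
None
```

I switched the magnifier on at its rocker and handed the job in with the tray held level and steady under the lens, the ball in its pocket within about 2 mm of the viewing point, about 12 s into the 72 s limit; the judge returned no verdict.

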